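# Bring the dish under and draw the filter plate out for rinsing

### The job

First slide the handled white dish along the table, without lifting or tipping it, from the ring mark to the square mark, until its round body stands inside the square. Then swing the flap of the filter cassette up until it stands upright, leave it open, and draw out the filter plate hidden underneath. Finish holding the plate in the gripper, hanging upright and still over the middle of the dish, its lower edge a few centimetres above the rim, without putting it down or letting go; leave the other things on the table where they are.

Things in the scene. Friction and masses are not known exactly. Their poses are not given: they have to be found in the camera images.
- dish: white ceramic dish, round, open, 80 mm across, 34 mm high, walls and floor 4 mm, with a level round stub handle along its +x: 10 to 13 mm thick, from 40 to 72 mm from the dish's centre, axis 26 mm above the table. Loose, about 150 g; starts on the ring mark, handle pointing roughly toward the robot. Origin: centre of its underside, z up.
- parking_ring: thin black ring mark inlaid in the table top, 100 mm across, flat (does not obstruct). Fixed; origin at its centre on the table top.
- rinse_square: thin black square outline inlaid in the table top, 121 mm inside, 129 mm outside, flat (does not obstruct). Fixed; origin at its centre on the table top, x and y along its sides.
- cassette: aluminium housing bolted down: 120 (x) by 104 (y) by 78 mm high, walls 4 mm, 6 mm high flanges 18 mm out at its y sides. Flap on top, hinged at the +x rim (far from the robot). Inside, a black guide block reaches 44 mm above the table; its slot, 64 (x) by 11 mm (y), centred 12 mm toward -x, holds the filter plate; above it the inside is free. Origin: centre of the underside, z up.
- flap (a joint): hinge of the cassette's dark steel flap: 0 shut (level), grows as the front edge rises, 1.57 upright, stop at 1.75 rad. Starts between 0 and 0.2. Stiff hinge: the flap stays where it is left, and needs about 1 to 3 N at the grip bar to move.
- flap_grip (a point): centre of the flap's grip bar: black, 12 mm diameter, 34 mm long along the cassette's y, flat ends, on a 12 mm wide post in its middle. When shut it lies 110 mm in front of the hinge axis, 30 mm above it and 26 mm above the flap's top face; the front edge is 14 mm further forward. Turns with the flap: x front edge to hinge, y along the hinge, z out of its top face.
- flap_hinge (a point): point on the hinge axis, at mid width: 61 mm toward the cassette's +x from its centre, 79 mm above the table; the axis runs along the cassette's y.
- filter_plate: filter plate, about 80 g: 60 mm (x) by 8 mm (y, thickness) by 46 mm high, with a round filter; on top a black grip tab 26 mm (x) by 10 mm (y, thickness), from 45 to 69 mm above the lower edge. Loose; stands in the cassette's slot, lower edge 4 mm above the table, x and y along the cassette's; comes out straight up. Origin: middle of its lower edge, z up.
- plate_tab (a point): middle of the filter plate's grip tab, 59 mm above the plate's lower edge (63 mm above the table in the slot); the guide block is 19 mm below it, the housing's inner walls 48 mm away in y and the rim 15 mm above it.
- mount: bystander: black square mirror mount, 28 x 45 x 45 mm, right of and behind the cassette. Origin: centre of its underside.
- bottle: bystander: small amber bottle with black cap, 26 mm across, 46 mm high, left in front of the cassette. Origin: centre of its underside.
- tube: bystander: mounted lens, black ring 33 mm across, 15 mm high, lying behind the cassette. Origin: centre of its underside.
- vial: bystander: white capped sample tube, 15 mm across, 38 mm high, standing left of the cassette. Origin: centre of its underside.
Mind the look-alikes: they are no part of the job. There is more than one size of the cassette; the job needs the larger.

How it is judged:
On the way, in this order (a step that is already met when the one before it is completed fails the run):
1. the dish stands inside the square mark, flat on the table (x of dish in the frame of rinse_square between -0.021 and 0.021 m and y of dish in the frame of rinse_square between -0.021 and 0.021 m and linear speed of dish below 0.02 m/s), for 0.2 s.
2. the flap stands open, within about 20 degrees of upright or beyond (value of joint flap above 1.2 rad), for 0.2 s.
3. the filter plate is drawn clear of the cassette, carried by the gripper (z of filter_plate in the frame of cassette above 0.082 m and contact force between the fingers and filter_plate above 1 N), for 0.2 s.
At the end, for the whole second after the job is handed in: Gripper holds the plate still, upright (15 deg), middle within 25 mm of the dish's middle from above, lower edge 38 to 160 mm above the table, touching neither dish nor cassette; dish centre within 21 mm of the square's along each side; flap beyond 1.2 rad (all of step 1 and horizontal distance between filter_plate and dish below 0.025 m and height (world z) of filter_plate between 0.038 and 0.16 m and angle between filter_plate's own z axis and vertical below 0.26 rad and linear speed of filter_plate below 0.03 m/s and contact force between the fingers and filter_plate above 1 N and contact force between each of dish, cassette and filter_plate below 0.05 N and value of joint flap above 1.2 rad); the arm keeps its last pose, push and grip.
It fails at once if the dish is lifted or tipped (height (world z) of dish above 0.008 m or angle between dish's own z axis and vertical above 0.15 rad).
It fails at once if a bystander (optic mount, bottle, lens tube, sample tube) is pushed away by more than 30 mm (distance of any of mount, bottle, tube, vial from where it was at the start of the episode above 0.03 m).
It also fails if it takes over 72 s, if anything falls off the work surface, if the arm or the gripper's body presses on something with over 40 N, if the wrist force passes 120 N, or if a joint passes its speed limit or range.

### The arm

A 6-joint arm with a two-finger parallel gripper is mounted at the origin on a cart in front of the work surface, level with it; the furniture and walls round the work are solid. World frame = base frame: x ahead of the robot, y to its left, z up, the work surface at z = 0. Lengths are in m, angles in rad, forces in N, time in s.
With the tool pointing down it reaches from about 0.25 to 0.775 m from the base axis. Payload 4 kg.
Tool frame: the origin (TCP) lies midway between the tips of the shut fingers; the grasp point (between the pads) lies 19 mm behind it (robot.tcp_to_grasp is the distance from the TCP to the grasp point, in m); z points along the fingers, y is the direction in which the jaws open and shut (so a half turn about z gives the same grasp; the last joint's range is limited). The gripper opens to 94 mm and grips with 3 to 60 N. Pads are 16 mm wide; open, the fingers measure 119 mm over their backs; the gripper's body (75 mm by 177 mm) begins 78 mm behind the grasp point.
Start: joints at [-1.447, 0.087, 1.371, -0, 1.684, -0.103], TCP at [0.124, -0.536, 0.206] pointing down, gripper open.
Joint ranges: [-3.1, 3.1], [-0.76, 2.03], [0.27, 2.55], [-1.08, 4.22], [0.17, 2.65], [-2.57, 2.57]. Speed limits (rad/s): [2.79, 2.79, 3.14, 3.14, 3.14, 3.14].

### API

Orientations are given as [roll, pitch, yaw] about the fixed x, y, z axes, in that order (R = Rz(yaw) Ry(pitch) Rx(roll)).
In Python, from workcell import readout, capture, order, robot gives the robot as it stands. The module is installed in compiled form; this text tells all that it offers.
- The arm moves only by the tool play_rows, never from a script. Its argument "targets" is a list of rows, each an object of numbers: "hand": the gripper command: -1 is shut, 1 is fully open, values between are in proportion; "tx", "ty", "tz": the shift along the world's x, y, z in mm; "ax", "ay", "az": the turn, a rotation vector about the world's x, y, z in degrees. A call has 1 to 5 rows; each row is the pose to reach, as a shift and turn from the pose commanded when the call began; what a row does not reach only later rows make up. A row lasts 1/10 s, in which the tool goes at most 50 mm and 8.59 degrees, less where a joint would pass 70% of its speed; a pose out of reach is approached as far as the arm can. A call with a gripper value outside its range is refused whole. The fingers move at their own pace and stop on an object; "squeeze" is the grip in N (left out, the last holds). Time passes only in rows, so rows that repeat a pose let the fingers close. It gives the time, the measured TCP pose, the force and the opening at its end, in the units of the state.
- readout.state(): the state, without advancing time (a new reading comes with each control period).
- capture(name): name is "scene" or "top" or "wrist"; returns a dict with "frame" (400x640x3 uint8, red, green, blue), "mtx" (3x3 intrinsics, pixels), "T" (4x4, takes a point from camera to world coordinates). Camera axes: x right, y up, looking along -z (the intrinsics and any distortion apply to the point x, -y, -z); pixel columns grow to the right and rows downward; lengths in m; the calibration is good to about 2 mm. A picture is of the moment at which its call begins. There is no depth.
- order.sign_off(): hands the job in, once; it reports no verdict.
The state is a dict: "time": time; "q": joint angles; "joint_velocities": joint speeds; "joint_torque": joint torques, N m; "position": TCP position; "tcp_rot": TCP orientation; "contact_force": force on the tool from outside, world axes, zero at the start; "moment": the same for the moment, N m; "width": opening from 0.0 (shut) to 1.0 (fully open).
Only numpy, scipy, OpenCV 4.12 (cv2) and the standard library are available. Lean on these libraries where they do the work, as an engineer would, in place of code of your own. Each camera call takes 0.05 s, during which the arm holds its last target. There are 200 camera calls.

## Working session

There is one attempt and no reset: what is moved stays moved. The work goes in short steps, Python scripts to look and compute and a tool call to move; the robot and the scene stay as the last step left them, time stands still between calls to the robot, and variables do not carry over. Pictures are saved under pics/ and viewed, about 8 in all and at most 12, crops included, and the job is handed in when it is done.

Besides the shell and the picture viewer there is one more tool, called as name(argument=value, ...), one argument or row to a line, values as JSON. play_rows: Moves the arm, as the interface text tells. Its arguments: {"type":"object","properties":{"targets":{"type":"array","items":{"type":"object","properties":{"hand":{"type":"number"},"tx":{"type":"number"},"ty":{"type":"number"},"tz":{"type":"number"},"ax":{"type":"number"},"ay":{"type":"number"},"az":{"type":"number"}}}},"squeeze":{"type":"number"}},"required":["targets"]}

```bash
mkdir -p pics; cat > h.py <<'E'
import numpy as np, cv2
from workcell import readout, capture, order, robot
def snap(n,f):
    c=capture(n); cv2.imwrite(f'pics/{f}.png',cv2.cvtColor(c['frame'],cv2.COLOR_RGB2BGR)); np.savez(f'pics/{f}.npz',**{k:c[k] for k in('frame','mtx','T')}); return c
def load(f): return np.load(f'pics/{f}.npz')
def ray(c,u,v):
    K=c['mtx'];T=c['T']; d=np.array([(u-K[0,2])/K[0,0],-(v-K[1,2])/K[1,1],-1.]); return T[:3,3],T[:3,:3]@d
def onz(c,u,v,z):
    o,d=ray(c,u,v); return o+d*(z-o[2])/d[2]
def proj(c,p):
    q=np.linalg.inv(c['T'])@np.r_[p,1]; K=c['mtx']; return K[0,0]*q[0]/-q[2]+K[0,2], K[1,1]*-q[1]/-q[2]+K[1,2]
E
python3 - <<'E'
from h import *
a=snap('scene','s0');b=snap('top','t0')
for c in(a,b): print(c['mtx'].round(1).tolist(),c['T'].round(3).tolist(),[k for k in c])
print(readout.state())
E
```

```text
[[407.7, 0.0, 318.5], [0.0, 407.7, 201.3], [0.0, 0.0, 1.0]] [[-0.795, 0.453, -0.404, 0.165], [-0.607, -0.603, 0.518, 0.451], [-0.009, 0.657, 0.754, 0.786], [0.0, 0.0, 0.0, 1.0]] ['frame', 'mtx', 'T']
[[519.7, 0.0, 317.5], [0.0, 519.7, 201.2], [0.0, 0.0, 1.0]] [[0.018, 0.997, -0.07, 0.445], [-1.0, 0.019, 0.015, -0.014], [0.017, 0.07, 0.997, 1.283], [0.0, 0.0, 0.0, 1.0]] ['frame', 'mtx', 'T']
{'time': 0.1, 'q': array([-1.44712201e+00,  8.78749942e-02,  1.37206571e+00, -1.89000163e-05,
        1.68360980e+00, -1.03096900e-01]), 'joint_velocities': array([ 0.00083494, -0.00320513, -0.00318017, -0.00131635, -0.00250454,
       -0.00035111]), 'joint_torque': array([ 2.64526447e-03, -3.41252303e+01, -3.03301263e+01,  7.19564455e-02,
        3.04519082e-02, -9.68078984e-05]), 'position': array([ 0.12358824, -0.53543492,  0.20444354]), 'tcp_rot': array([-3.13964326e+00, -1.82806632e-04,  2.26768929e-01]), 'contact_force': array([-0.87896639, -0.35894078, -1.09283586]), 'moment': array([ 0.02104094, -0.01480113, -0.0021106 ]), 'width': 0.9996042562221771}
```

View pics/t0.png

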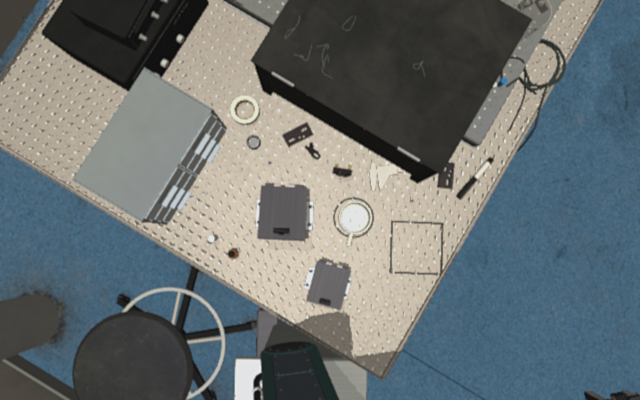

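View pics/s0.png

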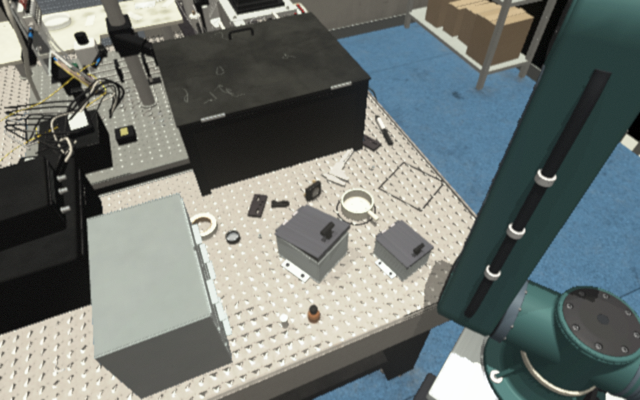

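Two cassettes are visible: the large one at top (285,212) and the small look-alike at (328,284). The dish is at (353,217) on its ring, and the tape ring at (244,110) could be mistaken for it. The square is at (416,247), the bottle at (233,253) and the vial at (211,239). I choose the large cassette, and I'll check that in a close crop.

```bash
python3 - <<'E'
from h import *
t=load('t0');s=load('s0')
for n,u,v,z in[('dish rim',353,217,.034),('handle end',349,242,.026),('ring',353,217,0),('sq',416,247,0),('cass',285,212,.08),('bottle',233,253,.03),('vial',211,239,.03),('mount',343,171,.03),('small',328,284,.06)]:
    print(n,onz(t,u,v,z).round(4))
im=cv2.cvtColor(t['frame'],cv2.COLOR_RGB2BGR)[165:315,245:450]
A=cv2.resize(im,None,fx=3.9,fy=3.9,interpolation=cv2.INTER_CUBIC)
cv2.imwrite('pics/t0c.png',A)
im=cv2.cvtColor(s['frame'],cv2.COLOR_RGB2BGR)[155:295,255:455]
cv2.imwrite('pics/s0c.png',cv2.resize(im,None,fx=4,fy=4,interpolation=cv2.INTER_CUBIC))
E
```

```text
dish rim [ 0.497  -0.1191  0.034 ]
handle end [ 0.4368 -0.111   0.026 ]
ring [ 0.4984 -0.122   0.    ]
sq [ 0.4272 -0.2786  0.    ]
cass [0.5037 0.0424 0.08  ]
bottle [0.4056 0.1669 0.03  ]
vial [0.438  0.2205 0.03  ]
mount [ 0.6084 -0.0937  0.03  ]
small [ 0.3384 -0.0606  0.06  ]
```

View pics/t0c.png

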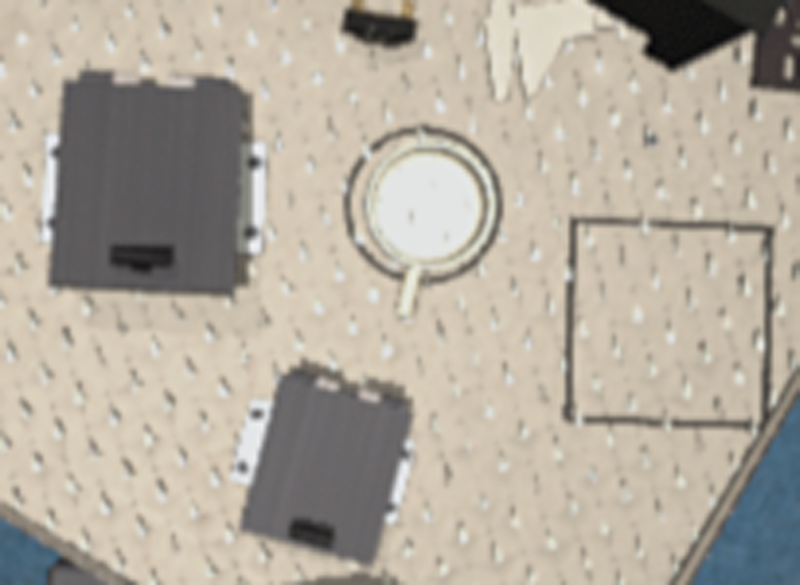

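View pics/s0c.png

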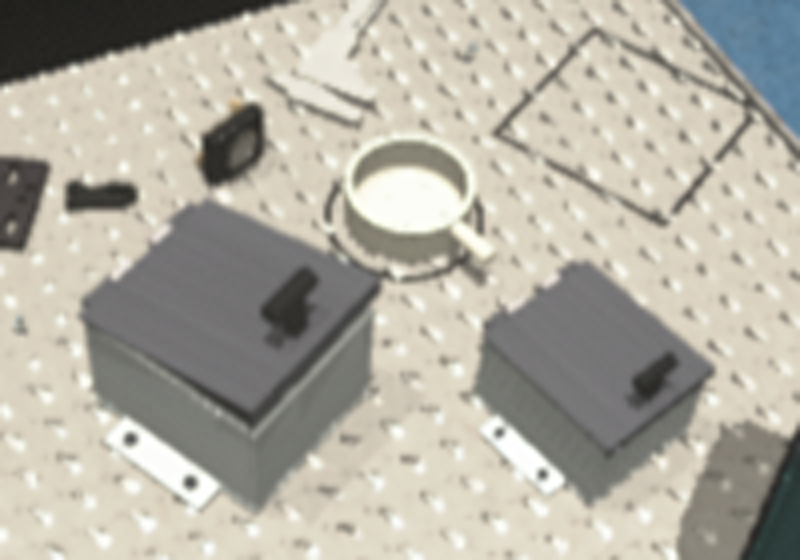

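The crops confirm the choice. The larger cassette has its grip bar at top-crop (142,257) and its flap slightly open, and the smaller one is at (328,460). The dish rim is near (430,205) with its handle end at (406,315), and the square's corners are at (572,220), (772,229), (766,427) and (567,418). Next I'll turn these into positions.

```bash
python3 - <<'E'
from h import *
t=load('t0');s=load('s0')
P=lambda u,v,z:onz(t,245+(u+.5)/3.9-.5,165+(v+.5)/3.9-.5,z)
S=lambda u,v,z:onz(s,255+(u+.5)/4-.5,155+(v+.5)/4-.5,z)
sq=np.array([P(*p,0) for p in[(572,220),(772,229),(766,427),(567,418)]]);print('sq top',sq.mean(0).round(4),'side',np.linalg.norm(sq[0]-sq[1]),np.linalg.norm(sq[1]-sq[2]), 'ang',np.degrees(np.arctan2(*(sq[0]-sq[1])[[0,1]])))
sq2=np.array([S(*p,0) for p in[(598,30),(752,106),(665,220),(498,132)]]);print('sq scene',sq2.mean(0).round(4))
fl=np.array([P(*p,.006) for p in[(48,137),(42,243),(268,143),(260,253)]]);print('flange',fl.mean(0).round(4),fl.round(4).tolist())
d=(fl[0]+fl[1]-fl[2]-fl[3])/2;print('len y',np.linalg.norm(d),'yaw',np.degrees(np.arctan2(-d[0],d[1])))
d=(fl[0]-fl[1]+fl[2]-fl[3])/2;print('yaw x',np.degrees(np.arctan2(d[1],d[0])))
fp=np.array([P(*p,.083) for p in[(65,75),(240,80)]]);print('rear flap',fp.round(4))
fp=np.array([P(*p,.09) for p in[(52,287),(240,294)]]);print('front flap',fp.round(4), 'yaw',np.degrees(np.arctan2(*( -(fp[0]-fp[1])[[0]]).tolist(),(fp[0]-fp[1])[1])))
# bar two-view
def tri(a,b):
    (o1,d1),(o2,d2)=a,b; k=np.linalg.lstsq(np.c_[d1,-d2],o2-o1,rcond=None)[0]; p,q=o1+k[0]*d1,o2+k[1]*d2; return ((p+q)/2).round(4),np.linalg.norm(p-q).round(4)
T=lambda u,v:ray(t,245+(u+.5)/3.9-.5,165+(v+.5)/3.9-.5)
SS=lambda u,v:ray(s,255+(u+.5)/4-.5,155+(v+.5)/4-.5)
print('bar',tri(T(142,256),SS(291,297)))
# dish mask
for c,n in((t,'t'),(s,'s')):
    h=cv2.cvtColor(c['frame'],cv2.COLOR_RGB2HSV); print(n,h[217,353] if n=='t' else h[205,357])
print('dish rim c',P(430,205,.034).round(4),P(488,205,.034),P(430,145,.034),'hend',P(406,316,.026).round(4),S(485,250,.026).round(4),'ring',P(423,205,0).round(4))
print('dish rim scene',S(409,190,.034).round(4))
E
```

```text
sq top [ 0.4261 -0.2792  0.    ] side 0.12741345660270992 0.12497181309943857 ang 1.5060905642565783
sq scene [ 0.4249 -0.283  -0.    ]
flange [0.5015 0.0476 0.006 ] [[0.5361, 0.1155, 0.006], [0.4693, 0.1175, 0.006], [0.535, -0.0232, 0.006], [0.4655, -0.0195, 0.006]]
len y 0.13790260801715265 yaw -1.0160533904717135
yaw x -2.417878108432207
rear flap [[ 0.5677  0.0986  0.083 ]
 [ 0.5668 -0.0053  0.083 ]]
front flap [[ 0.4421  0.1024  0.09  ]
 [ 0.44   -0.0078  0.09  ]] yaw -1.0965404727533064
bar (array([0.4597, 0.0474, 0.1271]), np.float64(0.0025))
t [ 90   1 228]
s [ 35   6 253]
dish rim c [ 0.4966 -0.1237  0.034 ] [ 0.49725795 -0.15954469  0.034     ] [ 0.53369869 -0.12321213  0.034     ] hend [ 0.428  -0.1104  0.026 ] [ 0.4321 -0.113   0.026 ] ring [ 0.4979 -0.1222  0.    ]
dish rim scene [ 0.4912 -0.1192  0.034 ]
```

play_rows(
  targets=[
    {"tx": 30, "ty": 40, "az": -7, "hand": 0.1},
    {"tx": 60, "ty": 80, "az": -14},
    {"tx": 90, "ty": 120, "az": -22},
    {"tx": 120, "ty": 160, "az": -22},
    {"tx": 150, "ty": 200, "az": -22},
  ],
  squeeze=10,
)

```text
$.targets[0]: bad value
```

play_rows(
  targets=[
    {"tx": 30, "ty": 40},
    {"tx": 60, "ty": 80},
    {"tx": 90, "ty": 120},
    {"tx": 120, "ty": 160},
    {"tx": 150, "ty": 200},
  ],
)

```text
$.targets[0]: bad value
```

play_rows(
  targets=[
    {"tx": 17, "ty": 22, "tz": -30},
    {"tx": 17, "ty": 22, "tz": -60},
    {"tx": 17, "ty": 22, "tz": -90},
    {"tx": 17, "ty": 22, "tz": -90},
  ],
)

```text
$.targets[0]: bad value
```

```bash
python3 - <<'E'
from h import *
w=snap('wrist','w1'); st=readout.state(); print(st['position'].round(4),st['tcp_rot'].round(3),st['width'],st['contact_force'])
print(proj(w,[0.497,-.122,.034]),proj(w,[.43,-.111,.026]),proj(w,np.r_[st['position'][:2],0.026]))
E
```

```text
[ 0.1236 -0.5355  0.2046] [-3.14  -0.     0.227] 0.9996985003545641 [ 0.88464168 -0.24115153  0.01328192]
(np.float64(-90.01528589980745), np.float64(-391.4313231709834)) (np.float64(-85.23502933084643), np.float64(-270.63583946921744)) (np.float64(323.3189354781393), np.float64(187.88282360365574))
```

View pics/w1.png

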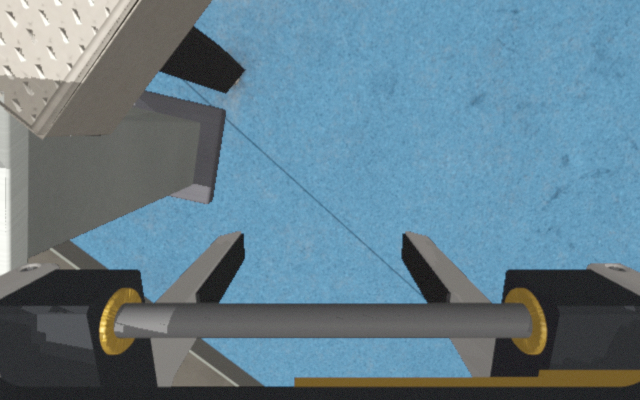

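The moves were refused, probably because every row needs all seven fields. The wrist picture therefore only shows the start pose, with the fingers at (230,260) and (415,260) over the floor.

play_rows(
  targets=[
    {"tx": 30, "ty": 40, "tz": 0, "ax": 0, "ay": 0, "az": -7, "hand": 0.1},
    {"tx": 60, "ty": 80, "tz": 0, "ax": 0, "ay": 0, "az": -14, "hand": 0.1},
    {"tx": 90, "ty": 120, "tz": 0, "ax": 0, "ay": 0, "az": -22, "hand": 0.1},
    {"tx": 120, "ty": 160, "tz": 0, "ax": 0, "ay": 0, "az": -22, "hand": 0.1},
    {"tx": 150, "ty": 200, "tz": 0, "ax": 0, "ay": 0, "az": -22, "hand": 0.1},
  ],
  squeeze=10,
)

```text
time: 0.65
position: [0.2736, -0.3351, 0.2052]
tcp_rot: [-3.141, -0.0, -0.158]
contact_force: [0.3, -0.7, 0.7]
width: 0.608
```

play_rows(
  targets=[
    {"tx": 30, "ty": 40, "tz": 0, "ax": 0, "ay": 0, "az": 0, "hand": 0.1},
    {"tx": 60, "ty": 80, "tz": 0, "ax": 0, "ay": 0, "az": 0, "hand": 0.1},
    {"tx": 90, "ty": 120, "tz": 0, "ax": 0, "ay": 0, "az": 0, "hand": 0.1},
    {"tx": 120, "ty": 160, "tz": 0, "ax": 0, "ay": 0, "az": 0, "hand": 0.1},
    {"tx": 150, "ty": 200, "tz": 0, "ax": 0, "ay": 0, "az": 0, "hand": 0.1},
  ],
)

```text
time: 1.15
position: [0.4237, -0.1349, 0.2055]
tcp_rot: [3.141, -0.0, -0.157]
contact_force: [1.0, -2.6, 0.1]
width: 0.551
```

play_rows(
  targets=[
    {"tx": 17, "ty": 22, "tz": -30, "ax": 0, "ay": 0, "az": 0, "hand": 0.1},
    {"tx": 17, "ty": 22, "tz": -60, "ax": 0, "ay": 0, "az": 0, "hand": 0.1},
    {"tx": 17, "ty": 22, "tz": -90, "ax": 0, "ay": 0, "az": 0, "hand": 0.1},
    {"tx": 17, "ty": 22, "tz": -90, "ax": 0, "ay": 0, "az": 0, "hand": 0.1},
  ],
)

```text
time: 1.55
position: [0.4366, -0.1131, 0.1106]
tcp_rot: [-3.139, 0.01, -0.156]
contact_force: [-0.4, 0.4, 0.2]
width: 0.55
```

```bash
python3 - <<'E'
from h import *
w=snap('wrist','w2'); st=readout.state(); print(st['position'].round(4),st['tcp_rot'].round(3),st['width'],st['contact_force'])
print(proj(w,[0.497,-.122,.034]),proj(w,[.43,-.111,.026]),proj(w,np.r_[st['position'][:2],0.026]))
E
```

```text
[ 0.4383 -0.114   0.1134] [-3.14   0.005 -0.157] 0.5498580925907761 [ 0.41119937 -1.22358581  1.58150324]
(np.float64(322.1201465356794), np.float64(134.98269621233857)) (np.float64(321.7566196599938), np.float64(215.4293142207122)) (np.float64(323.70513085198235), np.float64(205.71289931069745))
```

View pics/w2.png

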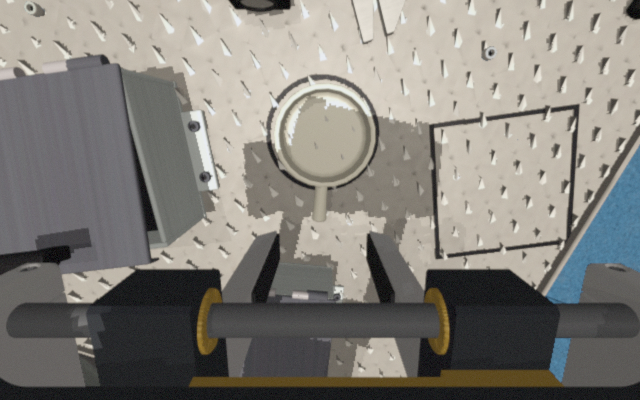

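The wrist view shows the dish rim centred at (323,134) and the handle end at (319,220), both lined up with the gripper. The square's corners are at (432,126), (578,106), (570,241) and (440,256).

play_rows(
  targets=[
    {"tx": 2, "ty": 1, "tz": -35, "ax": 0, "ay": 0, "az": 0, "hand": 0.1},
    {"tx": 2, "ty": 1, "tz": -70, "ax": 0, "ay": 0, "az": 0, "hand": 0.1},
    {"tx": 2, "ty": 1, "tz": -95, "ax": 0, "ay": 0, "az": 0, "hand": 0.1},
    {"tx": 2, "ty": 1, "tz": -104, "ax": 0, "ay": 0, "az": 0, "hand": 0.1},
    {"tx": 2, "ty": 1, "tz": -104, "ax": 0, "ay": 0, "az": 0, "hand": 0.1},
  ],
)

```text
time: 2.1
position: [0.4421, -0.1142, 0.0119]
tcp_rot: [-3.142, 0.0, -0.158]
contact_force: [-0.8, -0.0, -0.3]
width: 0.55
```

play_rows(
  targets=[
    {"tx": 0, "ty": 0, "tz": 0, "ax": 0, "ay": 0, "az": 0, "hand": -0.5},
    {"tx": 0, "ty": 0, "tz": 0, "ax": 0, "ay": 0, "az": 0, "hand": -1},
    {"tx": 0, "ty": 0, "tz": 0, "ax": 0, "ay": 0, "az": 0, "hand": -1},
    {"tx": 0, "ty": 0, "tz": 0, "ax": 0, "ay": 0, "az": 0, "hand": -1},
    {"tx": 0, "ty": 0, "tz": 0, "ax": 0, "ay": 0, "az": 0, "hand": -1},
  ],
  squeeze=8,
)

```text
time: 2.6
position: [0.4423, -0.1139, 0.012]
tcp_rot: [3.142, -0.001, -0.157]
contact_force: [0.8, 1.1, 0.7]
width: 0.158
```

```bash
python3 - <<'E'
from h import *
w=load('w2'); q=np.array([onz(w,*p,0) for p in[(432,126),(578,106),(570,241),(440,256)]]);print(q.mean(0).round(4)); print('dish',onz(w,324,133,.034).round(4),'hend',onz(w,320,220,.026).round(4))
E
```

```text
[ 0.4242 -0.2803  0.    ]
dish [ 0.4983 -0.1237  0.034 ] hend [ 0.4262 -0.1089  0.026 ]
```

play_rows(
  targets=[
    {"tx": 0, "ty": 0, "tz": 0, "ax": 0, "ay": 0, "az": 0, "hand": -1},
    {"tx": 0, "ty": 0, "tz": 0, "ax": 0, "ay": 0, "az": 0, "hand": -1},
    {"tx": -3, "ty": -6, "tz": 0, "ax": 0, "ay": 0, "az": 0, "hand": -1},
    {"tx": -8, "ty": -18, "tz": 0, "ax": 0, "ay": 0, "az": 0, "hand": -1},
    {"tx": -13, "ty": -30, "tz": 0, "ax": 0, "ay": 0, "az": 0, "hand": -1},
  ],
)

```text
time: 3.1
position: [0.4287, -0.1446, 0.0116]
tcp_rot: [-3.141, -0.0, -0.157]
contact_force: [1.2, 2.3, 2.1]
width: 0.121
```

play_rows(
  targets=[
    {"tx": -6, "ty": -13, "tz": 0, "ax": 0, "ay": 0, "az": 0, "hand": -1},
    {"tx": -12, "ty": -26, "tz": 0, "ax": 0, "ay": 0, "az": 0, "hand": -1},
    {"tx": -18, "ty": -39, "tz": 0, "ax": 0, "ay": 0, "az": 0, "hand": -1},
    {"tx": -24, "ty": -52, "tz": 0, "ax": 0, "ay": 0, "az": 0, "hand": -1},
    {"tx": -30, "ty": -65, "tz": 0, "ax": 0, "ay": 0, "az": 0, "hand": -1},
  ],
)

```text
time: 3.6
position: [0.3981, -0.2102, 0.0115]
tcp_rot: [-3.141, 0.0, -0.158]
contact_force: [2.3, 1.3, 1.6]
width: 0.117
```

play_rows(
  targets=[
    {"tx": -6, "ty": -13, "tz": 0, "ax": 0, "ay": 0, "az": 0, "hand": -1},
    {"tx": -12, "ty": -26, "tz": 0, "ax": 0, "ay": 0, "az": 0, "hand": -1},
    {"tx": -18, "ty": -39, "tz": 0, "ax": 0, "ay": 0, "az": 0, "hand": -1},
    {"tx": -24, "ty": -52, "tz": 0, "ax": 0, "ay": 0, "az": 0, "hand": -1},
    {"tx": -30, "ty": -62, "tz": 0, "ax": 0, "ay": 0, "az": 0, "hand": -1},
  ],
)

```text
time: 4.1
position: [0.368, -0.2722, 0.0115]
tcp_rot: [3.142, 0.0, -0.158]
contact_force: [0.6, 1.6, 1.4]
width: 0.118
```

play_rows(
  targets=[
    {"tx": 0, "ty": 0, "tz": 0, "ax": 0, "ay": 0, "az": 0, "hand": -1},
    {"tx": 0, "ty": 0, "tz": 0, "ax": 0, "ay": 0, "az": 0, "hand": -1},
    {"tx": 0, "ty": 0, "tz": 0, "ax": 0, "ay": 0, "az": 0, "hand": -1},
  ],
)

```text
time: 4.4
position: [0.3687, -0.2715, 0.0118]
tcp_rot: [3.14, 0.0, -0.157]
contact_force: [-1.7, -1.7, 2.7]
width: 0.123
```

```bash
python3 - <<'E'
from h import *
t=snap('top','t3'); st=readout.state(); print(st['position'].round(4),st['width'],st['contact_force'].round(1))
im=cv2.cvtColor(t['frame'],cv2.COLOR_RGB2BGR)[195:305,345:465]
cv2.imwrite('pics/t3c.png',cv2.resize(im,None,fx=5,fy=5,interpolation=cv2.INTER_CUBIC))
print(onz(t,*((np.array([0,0])+[345,195])),0))
print('sq px',proj(t,[.425,-.28,0]),'dish expected',proj(t,[.425,-.28,.034]))
E
```

```text
[ 0.3688 -0.2713  0.0117] 0.11714224413540933 [-1.4 -2.   2.1]
[ 0.55254587 -0.10143877  0.        ]
sq px (np.float64(416.56447284363594), np.float64(247.925379320098)) dish expected (np.float64(419.49126125350926), np.float64(248.2037217255376))
```

View pics/t3c.png

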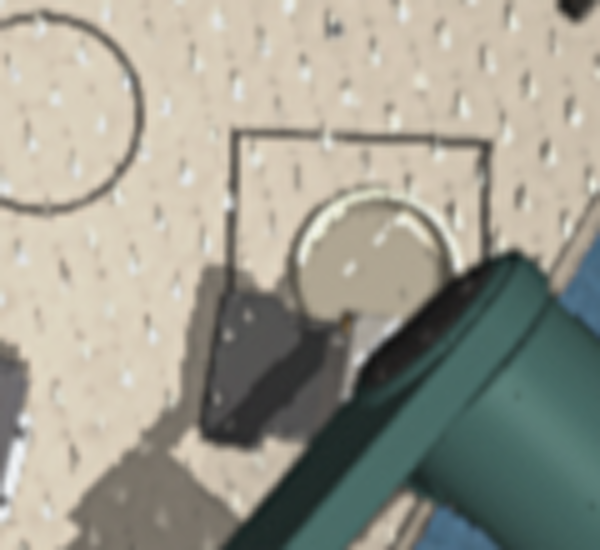

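The dish rim centre is at crop (377,270), or top pixel (420,249), against an expected (419.5,248.2). It is inside the square within about 2 mm. Next I'll release it, rise and go to the flap bar.

play_rows(
  targets=[
    {"tx": 0, "ty": 0, "tz": 0, "ax": 0, "ay": 0, "az": 0, "hand": -0.4},
    {"tx": 0, "ty": 0, "tz": 0, "ax": 0, "ay": 0, "az": 0, "hand": 0.1},
    {"tx": 0, "ty": 0, "tz": 0, "ax": 0, "ay": 0, "az": 0, "hand": 0.2},
    {"tx": 0, "ty": 0, "tz": 0, "ax": 0, "ay": 0, "az": 0, "hand": 0.2},
    {"tx": 0, "ty": 0, "tz": 20, "ax": 0, "ay": 0, "az": 0, "hand": 0.2},
  ],
)

```text
time: 4.95
position: [0.3671, -0.2687, 0.0288]
tcp_rot: [-3.137, 0.006, -0.157]
contact_force: [0.7, 1.0, -0.8]
width: 0.507
```

play_rows(
  targets=[
    {"tx": 0, "ty": 0, "tz": 45, "ax": 0, "ay": 0, "az": 0, "hand": 0.2},
    {"tx": 0, "ty": 0, "tz": 90, "ax": 0, "ay": 0, "az": 0, "hand": 0.2},
    {"tx": 0, "ty": 0, "tz": 135, "ax": 0, "ay": 0, "az": 0, "hand": 0.2},
    {"tx": 10, "ty": 35, "tz": 150, "ax": 0, "ay": 0, "az": 3, "hand": 0.2},
    {"tx": 20, "ty": 70, "tz": 150, "ax": 0, "ay": 0, "az": 7, "hand": 0.2},
  ],
)

```text
time: 5.45
position: [0.3908, -0.2016, 0.1855]
tcp_rot: [3.138, -0.007, -0.035]
contact_force: [0.6, -0.2, -0.4]
width: 0.602
```

play_rows(
  targets=[
    {"tx": 13, "ty": 45, "tz": 0, "ax": 0, "ay": 0, "az": 0, "hand": 0.2},
    {"tx": 26, "ty": 90, "tz": 0, "ax": 0, "ay": 0, "az": 0, "hand": 0.2},
    {"tx": 39, "ty": 135, "tz": 0, "ax": 0, "ay": 0, "az": 0, "hand": 0.2},
    {"tx": 52, "ty": 180, "tz": 0, "ax": 0, "ay": 0, "az": 0, "hand": 0.2},
    {"tx": 65, "ty": 225, "tz": 0, "ax": 0, "ay": 0, "az": 0, "hand": 0.2},
  ],
)

```text
time: 5.95
position: [0.4541, 0.0262, 0.1815]
tcp_rot: [-3.142, -0.0, -0.035]
contact_force: [1.5, -0.6, 0.8]
width: 0.598
```

play_rows(
  targets=[
    {"tx": 5, "ty": 23, "tz": 0, "ax": 0, "ay": 0, "az": 0, "hand": 0.2},
    {"tx": 5, "ty": 23, "tz": 0, "ax": 0, "ay": 0, "az": 0, "hand": 0.2},
    {"tx": 5, "ty": 23, "tz": 0, "ax": 0, "ay": 0, "az": 0, "hand": 0.2},
  ],
)

```text
time: 6.25
position: [0.4587, 0.0472, 0.1812]
tcp_rot: [3.141, 0.001, -0.034]
contact_force: [-0.9, -0.8, -0.2]
width: 0.603
```

```bash
python3 - <<'E'
from h import *
w=snap('wrist','w4'); snap('top','t4'); st=readout.state(); print(st['position'].round(4),st['tcp_rot'].round(3),st['width'],st['contact_force'].round(1))
print(proj(w,[.46,.047,.127]),proj(w,st['position']))
E
```

```text
[0.4587 0.0461 0.1814] [ 3.141  0.    -0.036] 0.6006833676532655 [-1.  -0.4 -0.6]
(np.float64(322.93793792601053), np.float64(217.14229434763143)) (np.float64(324.61841829987947), np.float64(244.63549712159065))
```

View pics/w4.png

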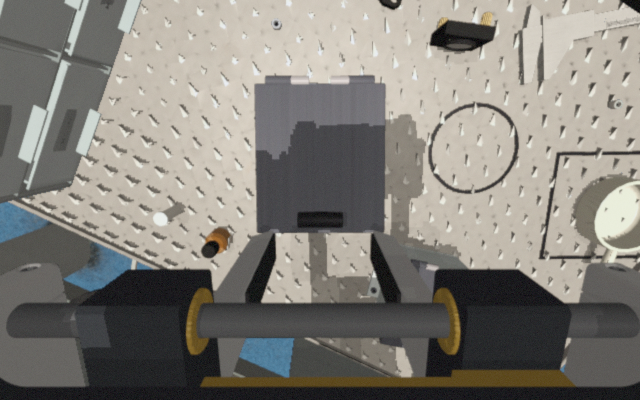

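The bar is at (320,219) against a predicted (323,217), so it agrees within 2 mm. I'll descend and grip its flat ends.

play_rows(
  targets=[
    {"tx": 0, "ty": 2, "tz": -30, "ax": 0, "ay": 0, "az": 0, "hand": 0.2},
    {"tx": 0, "ty": 2, "tz": -55, "ax": 0, "ay": 0, "az": 0, "hand": 0.2},
    {"tx": 0, "ty": 2, "tz": -66, "ax": 0, "ay": 0, "az": 0, "hand": 0.2},
    {"tx": 0, "ty": 2, "tz": -72, "ax": 0, "ay": 0, "az": 0, "hand": 0.2},
    {"tx": 0, "ty": 2, "tz": -72, "ax": 0, "ay": 0, "az": 0, "hand": 0.2},
  ],
)

```text
time: 6.85
position: [0.4588, 0.0485, 0.1093]
tcp_rot: [3.141, 0.001, -0.036]
contact_force: [-0.6, 0.6, -1.0]
width: 0.6
```

play_rows(
  targets=[
    {"tx": 0, "ty": 0, "tz": 0, "ax": 0, "ay": 0, "az": 0, "hand": -1},
    {"tx": 0, "ty": 0, "tz": 0, "ax": 0, "ay": 0, "az": 0, "hand": -1},
    {"tx": 0, "ty": 0, "tz": 0, "ax": 0, "ay": 0, "az": 0, "hand": -1},
    {"tx": 0, "ty": 0, "tz": 0, "ax": 0, "ay": 0, "az": 0, "hand": -1},
    {"tx": 0, "ty": 0, "tz": 0, "ax": 0, "ay": 0, "az": 0, "hand": -1},
  ],
  squeeze=15,
)

```text
time: 7.35
position: [0.4594, 0.0493, 0.1101]
tcp_rot: [-3.141, -0.001, -0.035]
contact_force: [-0.7, 1.0, 2.1]
width: 0.36
```

```bash
python3 - <<'E'
from h import *
st=readout.state(); print(st['position'].round(4),st['width'],st['contact_force'].round(1))
for th in np.arange(.165,1.56,.07):
    x=-110*np.cos(th)+30*np.sin(th);z=110*np.sin(th)+30*np.cos(th); 
    if th<.17:x0,z0=x,z
    print(round(th,2),round(x-x0),round(z-z0))
E
```

```text
[0.4594 0.0493 0.1101] 0.35997806943683014 [-0.7  1.   2.1]
0.16 0 0
0.24 4 7
0.31 8 14
0.38 12 21
0.45 17 27
0.52 23 33
0.59 28 38
0.66 35 43
0.73 41 48
0.8 48 52
0.87 55 56
0.94 62 59
1.01 70 61
1.08 78 63
1.14 85 65
1.22 93 66
1.28 101 66
1.36 109 66
1.43 117 66
1.5 125 64
```

The opening is 33.8 mm, so the bar is gripped at its ends. I'll follow the arc.

play_rows(
  targets=[
    {"tx": 4, "ty": 0, "tz": 7, "ax": 0, "ay": 0, "az": 0, "hand": -1},
    {"tx": 8, "ty": 0, "tz": 14, "ax": 0, "ay": 0, "az": 0, "hand": -1},
    {"tx": 12, "ty": 0, "tz": 21, "ax": 0, "ay": 0, "az": 0, "hand": -1},
    {"tx": 17, "ty": 0, "tz": 27, "ax": 0, "ay": 0, "az": 0, "hand": -1},
    {"tx": 23, "ty": -1, "tz": 33, "ax": 0, "ay": 0, "az": 0, "hand": -1},
  ],
)

```text
time: 7.85
position: [0.482, 0.0486, 0.1427]
tcp_rot: [-3.141, 0.001, -0.035]
contact_force: [0.1, 1.9, -4.3]
width: 0.359
```

play_rows(
  targets=[
    {"tx": 5, "ty": 0, "tz": 5, "ax": 0, "ay": 0, "az": 0, "hand": -1},
    {"tx": 12, "ty": 0, "tz": 10, "ax": 0, "ay": 0, "az": 0, "hand": -1},
    {"tx": 18, "ty": -1, "tz": 15, "ax": 0, "ay": 0, "az": 0, "hand": -1},
    {"tx": 25, "ty": -1, "tz": 19, "ax": 0, "ay": 0, "az": 0, "hand": -1},
    {"tx": 32, "ty": -1, "tz": 23, "ax": 0, "ay": 0, "az": 0, "hand": -1},
  ],
)

```text
time: 8.35
position: [0.5143, 0.0476, 0.1654]
tcp_rot: [-3.141, 0.001, -0.035]
contact_force: [0.2, 4.1, -8.0]
width: 0.359
```

play_rows(
  targets=[
    {"tx": 7, "ty": 0, "tz": 3, "ax": 0, "ay": 0, "az": 0, "hand": -1},
    {"tx": 15, "ty": 0, "tz": 5, "ax": 0, "ay": 0, "az": 0, "hand": -1},
    {"tx": 23, "ty": -1, "tz": 7, "ax": 0, "ay": 0, "az": 0, "hand": -1},
    {"tx": 30, "ty": -1, "tz": 9, "ax": 0, "ay": 0, "az": 0, "hand": -1},
    {"tx": 38, "ty": -1, "tz": 10, "ax": 0, "ay": 0, "az": 0, "hand": -1},
  ],
)

```text
time: 8.85
position: [0.5525, 0.0464, 0.1758]
tcp_rot: [-3.141, 0.0, -0.035]
contact_force: [-2.8, 3.6, -1.7]
width: 0.362
```

play_rows(
  targets=[
    {"tx": 8, "ty": 0, "tz": 0, "ax": 0, "ay": 0, "az": 0, "hand": -1},
    {"tx": 16, "ty": 0, "tz": 0, "ax": 0, "ay": 0, "az": 0, "hand": -1},
    {"tx": 24, "ty": -1, "tz": 0, "ax": 0, "ay": 0, "az": 0, "hand": -1},
    {"tx": 32, "ty": -1, "tz": -2, "ax": 0, "ay": 0, "az": 0, "hand": -1},
    {"tx": 36, "ty": -1, "tz": -3, "ax": 0, "ay": 0, "az": 0, "hand": -1},
  ],
)

```text
time: 9.35
position: [0.5896, 0.0453, 0.1735]
tcp_rot: [-3.141, -0.003, -0.035]
contact_force: [-0.9, 3.9, 3.6]
width: 0.36
```

play_rows(
  targets=[
    {"tx": 0, "ty": 0, "tz": 0, "ax": 0, "ay": 0, "az": 0, "hand": -0.1},
    {"tx": 0, "ty": 0, "tz": 0, "ax": 0, "ay": 0, "az": 0, "hand": 0.1},
    {"tx": 0, "ty": 0, "tz": 0, "ax": 0, "ay": 0, "az": 0, "hand": 0.1},
    {"tx": 0, "ty": 0, "tz": 30, "ax": 0, "ay": 0, "az": 0, "hand": 0.1},
    {"tx": 0, "ty": 0, "tz": 65, "ax": 0, "ay": 0, "az": 0, "hand": 0.1},
  ],
)

```text
time: 9.85
position: [0.5867, 0.0444, 0.2358]
tcp_rot: [3.14, 0.005, -0.036]
contact_force: [0.7, 0.3, -0.0]
width: 0.548
```

play_rows(
  targets=[
    {"tx": 0, "ty": 0, "tz": 30, "ax": 0, "ay": 0, "az": 0, "hand": 0.1},
    {"tx": -35, "ty": 1, "tz": 30, "ax": 0, "ay": 0, "az": 0, "hand": 0.1},
    {"tx": -70, "ty": 2, "tz": 30, "ax": 0, "ay": 0, "az": 0, "hand": 0.1},
    {"tx": -100, "ty": 3, "tz": 20, "ax": 0, "ay": 0, "az": 0, "hand": 0.1},
    {"tx": -100, "ty": 3, "tz": 0, "ax": 0, "ay": 0, "az": 0, "hand": 0.1},
  ],
)

```text
time: 10.35
position: [0.4866, 0.0477, 0.2404]
tcp_rot: [3.141, -0.006, -0.035]
contact_force: [0.7, 0.3, 1.1]
width: 0.551
```

```bash
python3 - <<'E'
from h import *
w=snap('wrist','w5'); s=snap('scene','s5'); st=readout.state(); print(st['position'].round(4),st['tcp_rot'].round(3),st['width'],st['contact_force'].round(1))
print('tab top',proj(w,[.4895,.048,.073]),'tcp',proj(w,st['position']))
A=cv2.cvtColor(w['frame'],cv2.COLOR_RGB2BGR)[100:340,140:500]; B=cv2.cvtColor(s['frame'],cv2.COLOR_RGB2BGR)[130:370,240:440]
A=cv2.convertScaleAbs(A,alpha=1.3,beta=15)
cv2.imwrite('pics/w5c.png',cv2.resize(np.hstack([A,B]),None,fx=1.4,fy=1.4,interpolation=cv2.INTER_CUBIC))
E
```

```text
[0.486  0.0476 0.2354] [ 3.14   0.004 -0.036] 0.5498764579438066 [ 0.9 -0.   0.1]
tab top (np.float64(322.303394645939), np.float64(188.03872156230423)) tcp (np.float64(323.0545191118076), np.float64(242.59527794550618))
```

View pics/w5c.png

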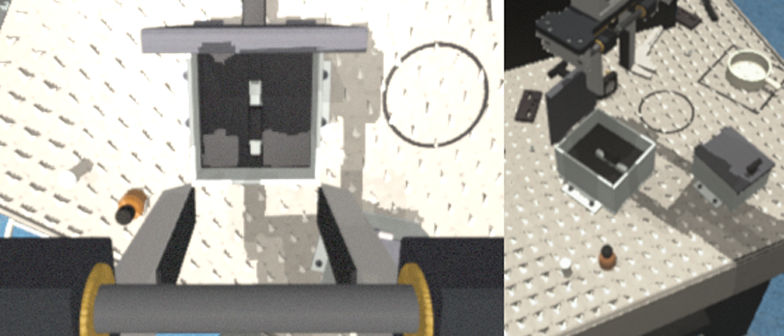

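The flap is upright. The tab is centred at crop (255,122), or wrist pixel (322,187), against a predicted (322,188). I'll descend on it.

play_rows(
  targets=[
    {"tx": 3, "ty": 0, "tz": -45, "ax": 0, "ay": 0, "az": 0, "hand": 0.1},
    {"tx": 3, "ty": 0, "tz": -90, "ax": 0, "ay": 0, "az": 0, "hand": 0.1},
    {"tx": 3, "ty": 0, "tz": -130, "ax": 0, "ay": 0, "az": 0, "hand": 0.1},
    {"tx": 3, "ty": 0, "tz": -160, "ax": 0, "ay": 0, "az": 0, "hand": 0.1},
    {"tx": 3, "ty": 0, "tz": -175, "ax": 0, "ay": 0, "az": 0, "hand": 0.1},
  ],
)

```text
time: 10.95
position: [0.4894, 0.0477, 0.0593]
tcp_rot: [3.141, 0.005, -0.035]
contact_force: [0.5, -0.1, 0.5]
width: 0.552
```

play_rows(
  targets=[
    {"tx": 0, "ty": 0, "tz": -7, "ax": 0, "ay": 0, "az": 0, "hand": 0.1},
    {"tx": 0, "ty": 0, "tz": -12, "ax": 0, "ay": 0, "az": 0, "hand": 0.1},
    {"tx": 0, "ty": 0, "tz": -12, "ax": 0, "ay": 0, "az": 0, "hand": -0.5},
    {"tx": 0, "ty": 0, "tz": -12, "ax": 0, "ay": 0, "az": 0, "hand": -1},
    {"tx": 0, "ty": 0, "tz": -12, "ax": 0, "ay": 0, "az": 0, "hand": -1},
  ],
  squeeze=20,
)

```text
time: 11.45
position: [0.4919, 0.0481, 0.0518]
tcp_rot: [3.141, -0.002, -0.035]
contact_force: [-0.5, -0.2, -1.1]
width: 0.331
```

play_rows(
  targets=[
    {"tx": 0, "ty": 0, "tz": 0, "ax": 0, "ay": 0, "az": 0, "hand": -1},
    {"tx": 0, "ty": 0, "tz": 0, "ax": 0, "ay": 0, "az": 0, "hand": -1},
    {"tx": 0, "ty": 0, "tz": 0, "ax": 0, "ay": 0, "az": 0, "hand": -1},
    {"tx": 0, "ty": 0, "tz": 0, "ax": 0, "ay": 0, "az": 0, "hand": -1},
  ],
)

```text
time: 11.85
position: [0.4911, 0.0481, 0.0508]
tcp_rot: [3.141, -0.001, -0.035]
contact_force: [-0.2, -0.3, 2.1]
width: 0.102
```

The opening is 9.6 mm, so the tab is gripped. I'll draw it out straight up.

play_rows(
  targets=[
    {"tx": 0, "ty": 0, "tz": 8, "ax": 0, "ay": 0, "az": 0, "hand": -1},
    {"tx": 0, "ty": 0, "tz": 20, "ax": 0, "ay": 0, "az": 0, "hand": -1},
    {"tx": 0, "ty": 0, "tz": 35, "ax": 0, "ay": 0, "az": 0, "hand": -1},
    {"tx": 0, "ty": 0, "tz": 50, "ax": 0, "ay": 0, "az": 0, "hand": -1},
    {"tx": 0, "ty": 0, "tz": 65, "ax": 0, "ay": 0, "az": 0, "hand": -1},
  ],
)

```text
time: 12.35
position: [0.4912, 0.0481, 0.1171]
tcp_rot: [3.142, -0.001, -0.035]
contact_force: [0.7, 0.1, -1.4]
width: 0.106
```

play_rows(
  targets=[
    {"tx": 0, "ty": 0, "tz": 20, "ax": 0, "ay": 0, "az": 0, "hand": -1},
    {"tx": 0, "ty": 0, "tz": 40, "ax": 0, "ay": 0, "az": 0, "hand": -1},
    {"tx": 0, "ty": 0, "tz": 60, "ax": 0, "ay": 0, "az": 0, "hand": -1},
    {"tx": 0, "ty": 0, "tz": 65, "ax": 0, "ay": 0, "az": 0, "hand": -1},
    {"tx": 0, "ty": 0, "tz": 65, "ax": 0, "ay": 0, "az": 0, "hand": -1},
  ],
)

```text
time: 12.85
position: [0.4916, 0.0481, 0.182]
tcp_rot: [3.142, -0.003, -0.035]
contact_force: [-0.3, 0.6, -1.4]
width: 0.102
```

play_rows(
  targets=[
    {"tx": 0, "ty": 0, "tz": 0, "ax": 0, "ay": 0, "az": 0, "hand": -1},
    {"tx": -3, "ty": -15, "tz": 0, "ax": 0, "ay": 0, "az": 0, "hand": -1},
    {"tx": -9, "ty": -45, "tz": 0, "ax": 0, "ay": 0, "az": 0, "hand": -1},
    {"tx": -16, "ty": -80, "tz": 0, "ax": 0, "ay": 0, "az": 0, "hand": -1},
    {"tx": -23, "ty": -115, "tz": 0, "ax": 0, "ay": 0, "az": 0, "hand": -1},
  ],
)

```text
time: 13.35
position: [0.4668, -0.0675, 0.1788]
tcp_rot: [-3.141, 0.003, -0.034]
contact_force: [0.3, -0.4, -1.0]
width: 0.107
```

play_rows(
  targets=[
    {"tx": -7, "ty": -35, "tz": 0, "ax": 0, "ay": 0, "az": 0, "hand": -1},
    {"tx": -14, "ty": -70, "tz": 0, "ax": 0, "ay": 0, "az": 0, "hand": -1},
    {"tx": -21, "ty": -105, "tz": 0, "ax": 0, "ay": 0, "az": 0, "hand": -1},
    {"tx": -28, "ty": -140, "tz": 0, "ax": 0, "ay": 0, "az": 0, "hand": -1},
    {"tx": -35, "ty": -170, "tz": 0, "ax": 0, "ay": 0, "az": 0, "hand": -1},
  ],
)

```text
time: 13.85
position: [0.4317, -0.2381, 0.1788]
tcp_rot: [-3.14, 0.003, -0.036]
contact_force: [0.3, 0.7, -1.2]
width: 0.104
```

play_rows(
  targets=[
    {"tx": -4, "ty": -22, "tz": 0, "ax": 0, "ay": 0, "az": 0, "hand": -1},
    {"tx": -7, "ty": -43, "tz": 0, "ax": 0, "ay": 0, "az": 0, "hand": -1},
    {"tx": -7, "ty": -43, "tz": 0, "ax": 0, "ay": 0, "az": 0, "hand": -1},
    {"tx": -7, "ty": -43, "tz": 0, "ax": 0, "ay": 0, "az": 0, "hand": -1},
  ],
)

```text
time: 14.25
position: [0.4254, -0.2793, 0.1791]
tcp_rot: [-3.139, 0.002, -0.036]
contact_force: [-0.7, 0.4, -0.5]
width: 0.105
```

```bash
python3 - <<'E'
from h import *
w=snap('wrist','w6'); s=snap('scene','s6'); st=readout.state(); print(st['position'].round(4),st['tcp_rot'].round(3),st['width'],st['contact_force'].round(1))
p=st['position']; print('dish rim exp wrist',proj(w,[.425,-.28,.034]),'scene',proj(s,[.425,-.28,.034]),'plate bottom exp',proj(s,[p[0],p[1],p[2]-.047]))
A=cv2.cvtColor(w['frame'],cv2.COLOR_RGB2BGR)[0:300,120:520]; B=cv2.cvtColor(s['frame'],cv2.COLOR_RGB2BGR)[60:360,240:480]
cv2.imwrite('pics/w6c.png',cv2.resize(np.hstack([A,B]),None,fx=1.25,fy=1.25,interpolation=cv2.INTER_CUBIC))
E
```

```text
[ 0.4259 -0.2788  0.1798] [-3.14e+00  1.00e-03 -3.40e-02] 0.10488702719417818 [ 0.7  1.1 -0.8]
dish rim exp wrist (np.float64(323.78431004796744), np.float64(194.0131206456558)) scene (np.float64(413.1070691696953), np.float64(176.06075267888846)) plate bottom exp (np.float64(419.3668232358586), np.float64(147.14516354088644))
```

View pics/w6c.png

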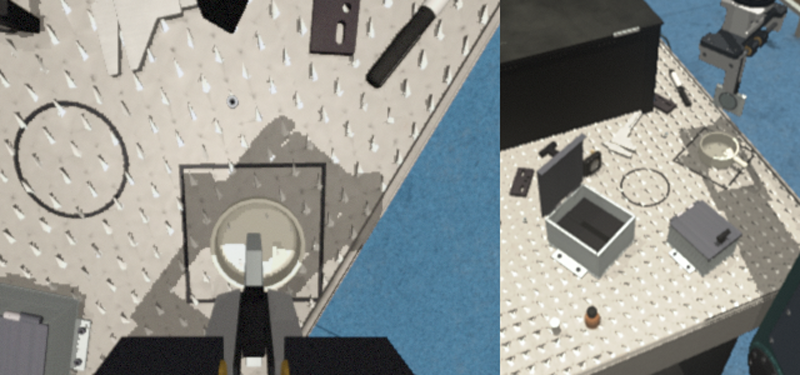

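The wrist crop shows the dish rim centred at (257,245), or wrist pixel (326,196) against an expected (324,194). The plate hangs above it, and in the scene crop the flap stands upright. I'll lower it and let it settle.

play_rows(
  targets=[
    {"tx": 0, "ty": -1, "tz": -15, "ax": 0, "ay": 0, "az": 0, "hand": -1},
    {"tx": 0, "ty": -1, "tz": -30, "ax": 0, "ay": 0, "az": 0, "hand": -1},
    {"tx": 0, "ty": -1, "tz": -45, "ax": 0, "ay": 0, "az": 0, "hand": -1},
    {"tx": 0, "ty": -1, "tz": -55, "ax": 0, "ay": 0, "az": 0, "hand": -1},
    {"tx": 0, "ty": -1, "tz": -60, "ax": 0, "ay": 0, "az": 0, "hand": -1},
  ],
)

```text
time: 14.85
position: [0.4251, -0.28, 0.1182]
tcp_rot: [-3.14, 0.003, -0.035]
contact_force: [-0.1, 0.7, -0.9]
width: 0.104
```

play_rows(
  targets=[
    {"tx": 0, "ty": 0, "tz": 0, "ax": 0, "ay": 0, "az": 0, "hand": -1},
    {"tx": 0, "ty": 0, "tz": 0, "ax": 0, "ay": 0, "az": 0, "hand": -1},
    {"tx": 0, "ty": 0, "tz": 0, "ax": 0, "ay": 0, "az": 0, "hand": -1},
    {"tx": 0, "ty": 0, "tz": 0, "ax": 0, "ay": 0, "az": 0, "hand": -1},
    {"tx": 0, "ty": 0, "tz": 0, "ax": 0, "ay": 0, "az": 0, "hand": -1},
  ],
)

```text
time: 15.35
position: [0.4262, -0.2811, 0.1211]
tcp_rot: [3.141, -0.001, -0.035]
contact_force: [0.5, -0.4, -0.4]
width: 0.106
```

```bash
python3 - <<'E'
from h import *
w=snap('wrist','w7'); s=snap('scene','s7'); st=readout.state(); print(st['position'].round(4),st['width'],st['contact_force'].round(1),abs(st['joint_velocities']).max())
A=cv2.cvtColor(w['frame'],cv2.COLOR_RGB2BGR)[0:300,160:480]; B=cv2.resize(cv2.cvtColor(s['frame'],cv2.COLOR_RGB2BGR)[100:220,340:470],None,fx=2.5,fy=2.5)
cv2.imwrite('pics/w7c.png',np.hstack([A,B]))
E
```

```text
[ 0.4261 -0.281   0.1208] 0.10322947087846368 [ 0.8 -0.6 -0.9] 0.003622929705532231
```

View pics/w7c.png

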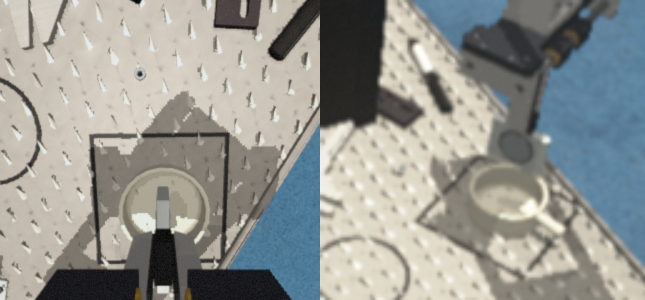

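The plate hangs upright over the dish: plate at crop (515,150), dish at (508,190), with a clear gap between them. The dish is inside the square and the arm is still, so I'm handing in.

```bash
python3 -c "
from workcell import order; print(order.sign_off())"
```

```text
the job is handed in; nothing more can be done
None
```

The job is done and handed in at about 15.5 s of robot time. The sign-off gives no verdict, so success rests on my own checks below.

- **Dish:** I gripped it by the handle and slid it into the square. The top view put its centre about 2 mm from the square's.
- **Flap:** I gripped the grip bar by its flat ends and swung it to about 1.5 rad, estimated from the arm's position. Later pictures show it still upright.
- **Plate:** I drew it straight out by its tab and it now hangs upright over the dish. The gripper stands within a few millimetres of the dish's middle from above.
- **Final checks:** The gripper is 9.7 mm open on the nominally 10 mm tab, and the arm is still. Contact-force readings are only noise, under about 1 N. The plate's lower edge is about 74 mm above the table, worked out from the gripper height rather than measured.
- **Bystanders:** I saw nothing displaced in the pictures, but I did not measure their positions afterwards.

My first three move calls were refused because the rows lacked some fields, and nothing moved. The camera views disagreed by at most about 4 mm, and no check failed.

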